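# Call the runner and point out the finished burger

## Robot

A 7-joint arm with a two-finger parallel gripper is mounted at the origin on the work surface. World frame = base frame: x ahead of the robot, y to its left, z up, the work surface at z = 0. Lengths are in m, angles in rad, forces in N, time in s.
With the tool pointing down it reaches from about 0.35 to 0.9 m from the base axis. Payload 8.1 kg.
Tool frame: the origin (TCP) lies on the centre line of the jaws, within the pads' length; the fingertips stand 19 mm ahead of it and the grasp point (between the pads) is the TCP; z points along the fingers, y is the direction in which the jaws open and shut (so a half turn about z gives the same grasp; the last joint's range is limited). The gripper opens to 92 mm and grips with 3 to 60 N. Pads are 19 mm wide; open, the fingers measure 130 mm over their backs; the gripper's body (75 mm by 190 mm) begins 47 mm behind the grasp point.
Start: joints at [-1.242, 0.434, 0.025, 1.573, -0.012, 1.134, -0.075], TCP at [0.262, 0.568, 0.246] pointing down, gripper open.
Joint ranges: [-2.62, 2.62], [-0.44, 2.09], [-1.27, 1.32], [0.08, 2.57], [-1.32, 4.46], [0.12, 2], [-2.74, 2.74]. Speed limits (rad/s): [2.22, 2.22, 3.01, 3.01, 3.14, 3.14, 3.14].

## Interface

Orientations are given as a rotation vector (axis times angle).
In Python, from cell import monitor, imaging, workorder, outline_of gives the robot as it stands.
- The arm moves only by the tool move_arm, never from a script. Its argument "series" is a list of rows, each a list of 6 numbers: the shift along the world's x, y, z in cm, then the turn, a rotation vector about the world's x, y, z in degrees. A call has 1 to 8 rows; each row shifts and turns the commanded pose from where the row before left it; what a row does not reach is not made up. A row lasts 1/10 s, in which the tool goes at most 50 mm and 8.59 degrees, less where a joint would pass 70% of its speed; a pose out of reach is approached as far as the arm can. A call with a gripper value outside its range is refused whole. "grip" is the opening, from 0 (shut) to 1 (fully open), set as the call begins (left out, the last holds). The fingers move at their own pace and stop on an object; "force" is the grip in N (left out, the last holds). Time passes only in rows, so rows that do not move let the fingers close. It gives the time, the measured TCP pose, the force and the opening at its end, in the units of the state.
- monitor.observe(): the state, without advancing time (a new reading comes with each control period).
- imaging.get_image(name): name is "side" or "top" or "wrist"; returns a dict with "color" (384x512x3 uint8, red, green, blue), "fx", "fy", "cx", "cy" (pixels), "dist_coeffs" ([k1, k2, p1, p2, k3] as OpenCV has them; the pictures are not rectified), "rvec" (rotation vector, rad) and "tvec" (3), from world to camera coordinates, as OpenCV has them; the wrist camera has in their place "mount" (4x4, takes a point from camera to tool coordinates, whose origin is the TCP and whose axes are the flange's). Camera axes: x right, y down, z forward; pixel columns grow to the right and rows downward; lengths in m; the calibration is good to about 2 mm. A picture is of the moment at which its call begins: read the wrist's pose just before it. There is no depth.
- workorder.sign_off(): hands the job in, once; it reports no verdict.
Trained networks look in the newest picture that a camera, given by its name, has taken for a name from the list of things; names that differ only in an ending like _2 or _b are one class to them, and where a whole thing is asked for, a point or a joint stands for the part that bears it (a point fixed in the world has none). Each returns a list of dicts, best first, with "p" (0 to 1); they miss things now and then, are a little off and sometimes report something else, mostly with a low value. They report only what shows in the picture. A call takes as long as a camera call. They do not tell look-alikes from the thing itself.
- outline_of(camera, thing): "mask" (384x512 bool, what is visible of it) and "rect" ([left, top, width, height] in pixels, round what is visible of it).
The state is a dict: "clock": time; "joints": joint angles; "dq": joint speeds; "joint_efforts": joint torques, N m; "position": TCP position; "ee_rot": TCP orientation; "force": force on the tool from outside, world axes, zero at the start; "ft_torque": the same for the moment, N m; "width": opening from 0.0 (shut) to 1.0 (fully open).
Only numpy, scipy, OpenCV 4.12 (cv2) and the standard library are available. Lean on these libraries where they do the work, as an engineer would, in place of code of your own. Each camera call takes 0.05 s, during which the arm holds its last target. There are 200 camera calls.

## Task

Call the runner: tap the service bell's plunger down with your fingertips and let it up again. Then show which order goes out: bring your fingertips two to four centimetres above the middle of the finished burger, the only one with its top bun on, keep them there for about three seconds, and finish still pointing at it. Do not bang, shove or lift the bell, and do not touch the trays, the food or anything else on the counter.

Things in the scene. Friction and masses are not known exactly. Their poses are not given: they have to be found in the camera images.
- bell: Loose counter bell, 0.22 kg, 85 mm across, 60 mm high: black base, chromed dome, small plunger on top. Origin at the centre of its underside, z up.
- bell_top (a point): Top centre of the bell's plunger (a 15 mm steel head), 60 mm above the counter when up; it stands 13 mm clear of the dome.
- bell_plunger (a joint): How far the bell's plunger is pressed down, in m: 0 up, 0.005 fully down. It springs back; about 1 N starts it, 4 N takes it fully down. It rings beyond 0.003.
- burger_top (a point): Highest point, at the middle, of the top bun lying on the finished burger, 79 mm above the counter.
- tray_finished: Tray with the finished burger (patty, cheese, top bun on), pickle slices and a small steel cup of ketchup. Loose aluminium tray 240 x 165 mm, 25 mm high, 3 mm walls; origin at the centre of its underside, x along its 240 mm length. The burger is centred 55 mm from the origin towards -x (the robot's side). With the bun on, the burger is 105 mm across and its top is 79 mm above the counter.
- bun_finished: Loose domed seeded top bun, 101 mm across, 38 mm high, 50 g; origin at the centre of its flat underside. It lies loose on top of the finished burger.
- tray_cheese: Tray with an unfinished burger: yellow cheese slice open on top, its top bun beside it. Loose aluminium tray 240 x 165 mm, 25 mm high, 3 mm walls; origin at the centre of its underside, x along its 240 mm length. The burger is centred 55 mm from the origin towards -x (the robot's side). Open, the burger is 105 mm across and 41 mm high.
- bun_cheese: Loose domed seeded top bun, 101 mm across, 38 mm high, 50 g; origin at the centre of its flat underside. It lies flat side down at the far end of the cheese burger's tray.
- tray_tomato: Tray with an unfinished burger: lettuce and tomato slices open on top, its top bun beside it. Loose aluminium tray 240 x 165 mm, 25 mm high, 3 mm walls; origin at the centre of its underside, x along its 240 mm length. The burger is centred 55 mm from the origin towards -x (the robot's side). Open, the burger is 110 mm across and 48 mm high.
- bun_tomato: Loose domed seeded top bun, 101 mm across, 38 mm high, 50 g; origin at the centre of its flat underside. It lies flat side down at the far end of the tomato burger's tray.
- bottle_red: Red squeeze bottle with a white nozzle, 64 mm across, 196 mm high, loose; origin under its centre.
- bottle_yellow: Yellow squeeze bottle with a white nozzle, 64 mm across, 196 mm high, loose; origin under its centre.
- sauce_cup: Round steel sauce cup, 82 mm across, 48 mm high, loose; origin under its centre.
There are look-alikes about, which are no part of the job. What is shaped like the bell but pink or yellow is not meant.

How it is judged:
By the outcome, as a careful person would: the job done as asked, in the order asked, and still so for the second after the job is handed in, with the robot touching nothing.
It also fails if it takes over 48 s, if anything falls off the work surface, if the arm or the gripper's body presses on something with over 40 N, if the wrist force passes 120 N, or if a joint passes its speed limit or range.

## Working session

There is one attempt and no reset: what is moved stays moved. The work goes in short steps, Python scripts to look and compute and a tool call to move; the robot and the scene stay as the last step left them, time stands still between calls to the robot, and variables do not carry over. Pictures are saved under pics/ and viewed, about 8 in all and at most 12, crops included, and the job is handed in when it is done.

Besides the shell and the picture viewer there is one more tool, called after "Call:" as name([rows], argument=value, ...), one row to a line, values as JSON. move_arm: Moves the arm, as the interface text tells. Its arguments: {"type":"object","properties":{"series":{"type":"array"},"grip":{"type":"number"},"force":{"type":"number"}},"required":["series"]}

```bash
mkdir -p pics
cat > h.py <<'E'
import numpy as np, cv2
from cell import monitor, imaging, workorder, outline_of
def ray(im,uv):
    K=np.array([[im['fx'],0,im['cx']],[0,im['fy'],im['cy']],[0,0,1]]);d=np.array(im['dist_coeffs'],float)
    p=cv2.undistortPoints(np.array([[uv]],float),K,d)[0,0]
    R=cv2.Rodrigues(np.array(im['rvec'],float))[0];t=np.array(im['tvec'],float).ravel()
    return -R.T@t, R.T@np.array([p[0],p[1],1])
def at_z(im,uv,z):
    c,r=ray(im,uv); return c+r*(z-c[2])/r[2]
def proj(im,P):
    K=np.array([[im['fx'],0,im['cx']],[0,im['fy'],im['cy']],[0,0,1]])
    return cv2.projectPoints(np.array(P,float).reshape(-1,3),np.array(im['rvec'],float),np.array(im['tvec'],float),K,np.array(im['dist_coeffs'],float))[0][:,0]
def tri(a,ua,b,ub):
    c1,r1=ray(a,ua);c2,r2=ray(b,ub)
    s=np.linalg.lstsq(np.c_[r1,-r2],c2-c1,rcond=None)[0]
    p,q=c1+r1*s[0],c2+r2*s[1]; return (p+q)/2,np.linalg.norm(p-q)
E
python3 - <<'E'
from h import *
s=monitor.observe(); print({k:np.round(s[k],3) for k in('clock','position','ee_rot','force','width')})
for n in('top','side'):
    im=imaging.get_image(n)
    cv2.imwrite(f'pics/{n}0.png',im['color'][:,:,::-1])
    for t in('bell','tray_finished','bun_finished'):
        print(n,t,[(round(o['p'],2),o['rect']) for o in outline_of(n,t)])
E
```

```text
{'clock': np.float64(0.0), 'position': array([0.261, 0.567, 0.245]), 'ee_rot': array([-6.730e-01, -3.068e+00,  3.000e-03]), 'force': array([-0.041, -1.519, -0.617]), 'width': np.float64(0.999)}
top bell [(0.95, [127.5, 216.2, 20.2, 26.5]), (0.86, [169.6, 209.6, 24.1, 22.0]), (0.84, [211.4, 207.5, 26.1, 24.1]), (0.81, [144.2, 247.0, 24.4, 26.9]), (0.61, [177.4, 250.6, 25.7, 23.4])]
top tray_finished [(0.77, [223.0, 120.6, 65.1, 75.4])]
top bun_finished [(0.65, [238.9, 154.3, 27.4, 32.3])]
side bell [(0.71, [170.2, 187.5, 28.8, 18.4]), (0.71, [140.0, 180.8, 17.8, 16.8]), (0.7, [158.9, 209.5, 19.8, 20.5]), (0.58, [206.5, 193.9, 23.2, 23.7])]
side tray_finished [(0.73, [236.3, 168.1, 79.2, 49.0])]
side bun_finished [(0.58, [252.9, 177.5, 28.9, 17.6])]
```

View pics/top0.png

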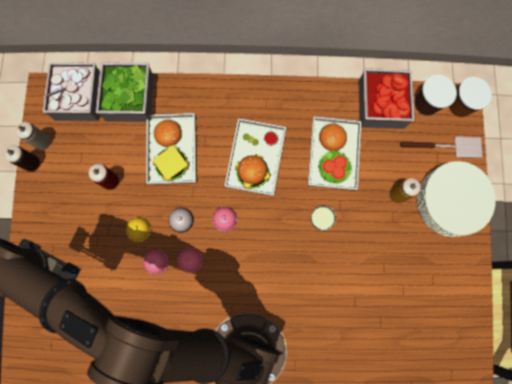

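View pics/side0.png

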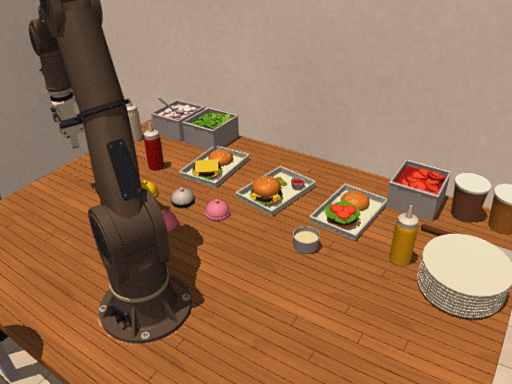

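Bell-shaped candidates in the top view are yellow (138,230), grey chrome (181,219), and pink at (224,219), (155,262) and (190,260). Only the grey one fits a chromed dome. The finished burger is on the middle tray, at about (252,168). I'll confirm both in one enlarged crop and measure them.

Run:
```python
from h import *
T=imaging.get_image('top');
def best(n,t,near):
    o=[x for x in outline_of(n,t)]
    o.sort(key=lambda x:np.hypot(x['rect'][0]+x['rect'][2]/2-near[0],x['rect'][1]+x['rect'][3]/2-near[1]))
    m=o[0]['mask']; ys,xs=np.nonzero(m); return np.array([xs.mean(),ys.mean()]),o[0]['rect']
bt,r1=best('top','bell',(181,219)); ft,r2=best('top','bun_finished',(252,168)); tt,r5=best('top','tray_finished',(255,158))
S=imaging.get_image('side')
bs,r3=best('side','bell',(182,197)); fs,r4=best('side','bun_finished',(266,187))
print(bt,r1,bs,r3,ft,r2,fs,r4)
print('bell top cam z.03',at_z(T,bt,.03),'side z.03',at_z(S,bs,.03),'tri',tri(T,bt,S,bs))
print('bun top z.06',at_z(T,ft,.06),'side z.06',at_z(S,fs,.06),'tri',tri(T,ft,S,fs),'tray',at_z(T,tt,.02))
c=T['color'][140:245,120:290]; d=S['color'][160:235,140:300]
a=cv2.resize(c,(760,470),interpolation=cv2.INTER_CUBIC)
cv2.imwrite('pics/crop1.png',a[:,:,::-1])
d=cv2.resize(d,(800,375),interpolation=cv2.INTER_CUBIC); cv2.imwrite('pics/crop2.png',d[:,:,::-1])
print('top cam at',ray(T,(256,192)),'side cam',ray(S,(256,192))[0])
```

```text
[180.11387164 219.73291925] [169.0, 209.6, 22.8, 24.0] [182.4015544 198.3626943] [171.2, 188.3, 28.9, 17.9] [252.04740061 169.21253823] [238.9, 153.8, 27.1, 27.9] [265.63655031 185.98767967] [249.5, 175.9, 36.1, 19.7]
bell top cam z.03 [0.43146899 0.23696803 0.03      ] side z.03 [0.41384057 0.21892159 0.03      ] tri (array([0.433756  , 0.23944183, 0.01094053]), np.float64(0.0009096084720932379))
bun top z.06 [ 6.04438638e-01 -5.03892436e-04  6.00000000e-02] side z.06 [ 0.59262912 -0.00830402  0.06      ] tri (array([ 6.06341271e-01, -1.34395733e-04,  4.97772041e-02]), np.float64(0.0009272624437791476)) tray [ 0.67080947 -0.01271966  0.02      ]
top cam at (array([ 2.63890247e-01, -1.03789438e-03,  1.64704316e+00]), array([ 0.16380161, -0.00900394, -0.98649128])) side cam [-0.5257179  -0.71888189  0.91598403]
```

View pics/crop1.png

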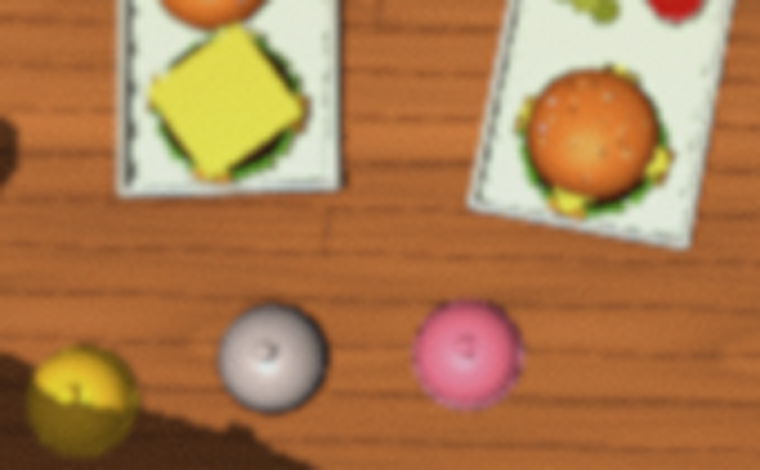

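View pics/crop2.png

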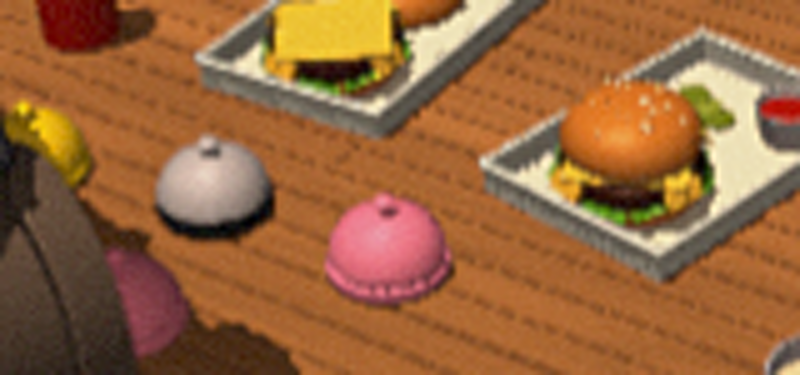

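The crops confirm the chromed bell with a black base, its plunger at crop pixel (267,350), and the bun-topped burger on the middle tray, its bun at (593,134). Next I'll locate the plunger and the bun's middle.

Run:
```python
from h import *
T=imaging.get_image('top');S=imaging.get_image('side')
g=170/760;h=105/470
c=lambda x,y:(120+x*g-.4,140+y*h-.4); s=lambda x,y:(140+x/5-.4,160+y/5-.4)
pt,ps=c(267,350),s(209,141)
print('plunger',at_z(T,pt,.059),tri(T,pt,S,ps), 'side z.058',at_z(S,ps,.058))
print('dome',at_z(T,c(272,357),.02))
# fit: bell silhouette (base circle+dome) and bun via projected model to masks
def sil(im,prof,x,y):
    a=np.linspace(0,2*np.pi,48)
    P=np.concatenate([np.c_[x+r*np.cos(a),y+r*np.sin(a),z+0*a] for r,z in prof])
    return cv2.convexHull(proj(im,P).astype(np.float32))[:,0]
bell=[(.0425,0),(.0425,.012),(.038,.025),(.028,.038),(.015,.045),(.0075,.05),(.0075,.06)]
bun=[(.0505,.041),(.0505,.052),(.045,.062),(.03,.073),(.012,.078)]
from scipy.optimize import minimize
def cost(p,im,prof,m):
    k=np.zeros(m.shape,np.uint8);q=sil(im,prof,*p)
    cv2.fillConvexPoly(k,np.round(q*16).astype(np.int32),1,shift=4)
    k=k>0;return 1-(k&m).sum()/(k|m).sum()
for n,im in(('top',T),('side',S)):
    imaging.get_image(n)
    for t,prof,x0 in(('bell',bell,(.434,.236)),('bun_finished',bun,(.604,0))):
        o=[x['mask'].astype(bool) for x in outline_of(n,t)]
        m=min(o,key=lambda m:cost(x0,im,prof,m))
        r=minimize(cost,x0,(im,prof,m),method='Nelder-Mead',options=dict(initial_simplex=np.array([x0,(x0[0]+.01,x0[1]),(x0[0],x0[1]+.01)])))
        print(n,t,r.x,r.fun)
```

```text
plunger [0.4348286  0.23562604 0.059     ] (array([0.43452657, 0.23670755, 0.05610604]), np.float64(0.0017869466873593207)) side z.058 [0.43182941 0.23528026 0.058     ]
dome [0.43381811 0.23738473 0.02      ]
top bell [0.43373886 0.24135867] 0.08818011257035652
top bun_finished [0.60953192 0.00153748] 0.041554959785522816
side bell [0.43239844 0.24156641] 0.10909090909090913
side bun_finished [0.60865008 0.00415062] 0.08893280632411071
```

Call:
move_arm([
  [2.2, -4.1, 0, 0, 0, 0],
  [2.2, -4.1, 0, 0, 0, 0],
  [2.2, -4.1, 0, 0, 0, 0],
  [2.2, -4.1, 0, 0, 0, 0],
  [2.2, -4.1, -1, 0, 0, 0],
  [2.2, -4.1, -1, 0, 0, 0],
  [2.1, -4.1, -1, 0, 0, 0],
  [2, -4.1, -1, 0, 0, 0],
], grip=0)

```text
clock: 1.95
position: [0.4354, 0.238, 0.2057]
ee_rot: [0.673, 3.068, 0.001]
force: [0.8, -0.5, -0.0]
width: 0.354
```

Call:
move_arm([
  [0, 0, 0, 0, 0, 0],
  [0, 0, 0, 0, 0, 0],
  [0, 0, 0, 0, 0, 0],
])

```text
clock: 2.25
position: [0.4343, 0.2409, 0.206]
ee_rot: [0.671, 3.069, 0.001]
force: [0.3, 0.0, -0.8]
width: 0.088
```

```bash
cat > w.py <<'E'
from h import *
from scipy.spatial.transform import Rotation as Ro
def wrist():
    s=monitor.observe(); W=imaging.get_image('wrist')
    M=np.eye(4);M[:3,:3]=Ro.from_rotvec(s['ee_rot']).as_matrix();M[:3,3]=s['position']
    X=np.linalg.inv(M@np.array(W['mount'])); W['rvec']=cv2.Rodrigues(X[:3,:3])[0];W['tvec']=X[:3,3]
    return s,W
E
python3 - <<'E'
from w import *
s,W=wrist(); print(s['clock'],np.round(s['position'],4),np.round(s['ee_rot'],3),s['width'],s['force'])
for P in([.434,.237,.06],[.434,.237,.0]): print(proj(W,P))
for o in outline_of('wrist','bell'): print(o['p'],o['rect'])
cv2.imwrite('pics/w1.png',cv2.resize(W['color'],(768,576))[:,:,::-1])
E
```

```text
2.25 [0.4343 0.2409 0.206 ] [6.710e-01 3.069e+00 1.000e-03] 0.0879018540235566 [ 0.29539663  0.04893513 -0.83429359]
[[245.24192503 182.02147737]]
[[246.03740696 166.69376496]]
0.8 [207.8, 121.4, 82.4, 87.3]
0.72 [101.6, 1.3, 96.9, 97.8]
0.72 [81.3, 187.7, 82.0, 76.5]
0.59 [216.0, 0.8, 89.3, 33.1]
0.57 [328.5, 18.4, 99.3, 95.1]
```

View pics/w1.png

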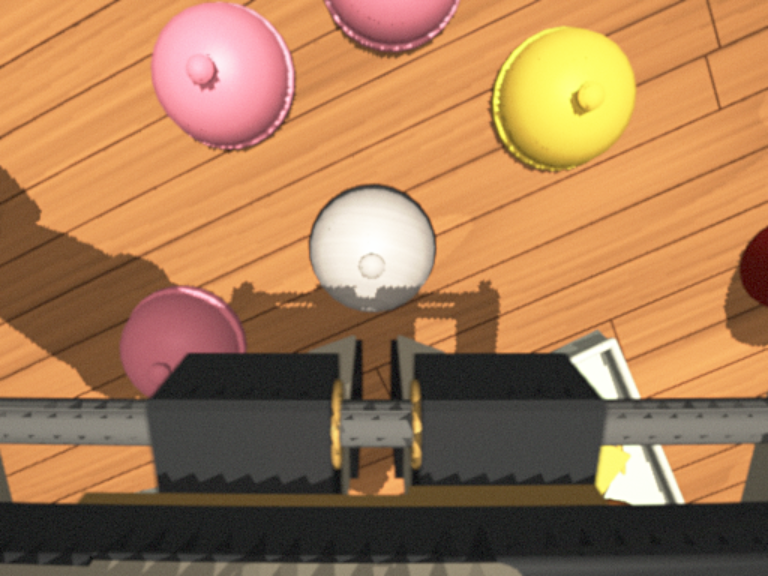

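The wrist view shows the chrome bell at (372,248) in the enlarged picture, its plunger at (371,265), which is native (247.3,176.6). The fingers are still closing.

Call:
move_arm([
  [0, 0, 0, 0, 0, 0],
  [0, 0, 0, 0, 0, 0],
  [0, 0, 0, 0, 0, 0],
])

```text
clock: 2.65
position: [0.4344, 0.24, 0.2058]
ee_rot: [0.672, 3.069, 0.0]
force: [-0.4, 0.8, -0.2]
width: 0.005
```

Run:
```python
from w import *
s,W=wrist(); print(s['clock'],np.round(s['position'],4),s['width'],s['force'])
print(np.round(at_z(W,(247,176.4),.06),4))
o=min(outline_of('wrist','bell'),key=lambda o:abs(o['rect'][0]-208)+abs(o['rect'][1]-121));print(o['rect'])
a=np.linspace(0,6.28,60)
for x,y in((.434,.237),(.437,.235),(.437,.238),(.44,.237)):
  q=proj(W,np.c_[x+.0425*np.cos(a),y+.0425*np.sin(a),0*a+.006]); print(x,y,q.min(0),np.ptp(q,axis=0))
```

```text
2.65 [0.4344 0.24   0.2058] 0.005391897125453213 [-0.38342524  0.79557866 -0.18249977]
[0.4302 0.2395 0.06  ]
[205.1, 118.6, 88.0, 90.3]
0.434 0.237 [204.52273241 124.89528906] [84.63868123 82.66580109]
0.437 0.235 [204.08989203 128.58380591] [84.40170116 82.20778772]
0.437 0.238 [206.7514429  127.28946363] [84.48606452 82.36848579]
0.44 0.237 [207.19908513 130.53529355] [84.27759183 81.96512654]
```

Plunger estimates from the cameras are (.435,.236) and (.430,.2395), so I'll use (.4325,.238). I'll descend to about 7 mm above it.

Call:
move_arm([
  [-0.2, -0.2, -2, 0, 0, 0],
  [0, 0, -2.5, 0, 0, 0],
  [0, 0, -2.5, 0, 0, 0],
  [0, 0, -2, 0, 0, 0],
  [0, 0, -1.3, 0, 0, 0],
  [0, 0, -0.7, 0, 0, 0],
  [0, 0, 0, 0, 0, 0],
  [0, 0, 0, 0, 0, 0],
])

```text
clock: 3.55
position: [0.4329, 0.2378, 0.0962]
ee_rot: [0.673, 3.068, 0.001]
force: [0.5, -0.1, 0.1]
width: 0.005
```

Run:
```python
from w import *
s,W=wrist(); print(s['clock'],np.round(s['position'],4),s['force'])
S=imaging.get_image('side')
a=cv2.resize(S['color'][150:225,130:230],(600,450),interpolation=cv2.INTER_CUBIC)
cv2.imwrite('pics/s2.png',a[:,:,::-1])
```

```text
3.55 [0.4329 0.2378 0.0962] [ 0.48511637 -0.09834394  0.08034021]
```

View pics/s2.png

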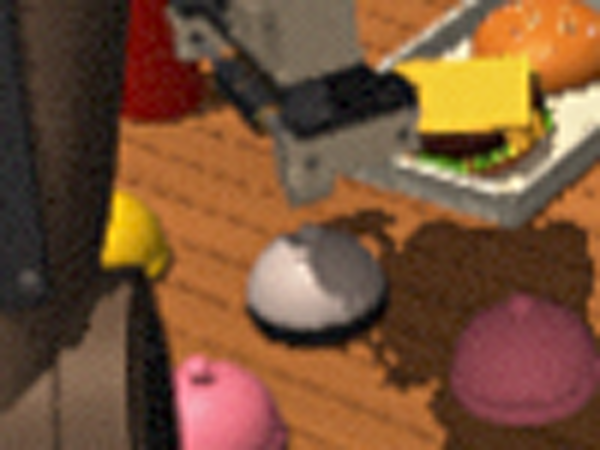

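The fingertips at (308,200) stand directly over the plunger at (305,235), with a gap of about 17 mm as expected. I'll lower slowly.

Call:
move_arm([
  [0, 0, -0.5, 0, 0, 0],
  [0, 0, -0.5, 0, 0, 0],
  [0, 0, -0.3, 0, 0, 0],
  [0, 0, -0.2, 0, 0, 0],
  [0, 0, 0, 0, 0, 0],
])

```text
clock: 4.15
position: [0.4324, 0.2375, 0.0803]
ee_rot: [-0.673, -3.068, 0.001]
force: [-0.3, -0.8, 0.2]
width: 0.007
```

Call:
move_arm([
  [0, 0, -0.15, 0, 0, 0],
  [0, 0, -0.15, 0, 0, 0],
  [0, 0, 0, 0, 0, 0],
])

```text
clock: 4.45
position: [0.4327, 0.2377, 0.0777]
ee_rot: [0.673, 3.068, 0.0]
force: [0.4, 0.7, 1.5]
width: 0.007
```

Contact matches the expected height: 1.5 N at z = 0.0777. I'll press a little further.

Call:
move_arm([
  [0, 0, -0.15, 0, 0, 0],
  [0, 0, -0.1, 0, 0, 0],
  [0, 0, 0, 0, 0, 0],
])

```text
clock: 4.75
position: [0.4327, 0.2377, 0.0753]
ee_rot: [0.673, 3.068, 0.0]
force: [0.1, -1.1, 2.9]
width: 0.004
```

Call:
move_arm([
  [0, 0, -0.1, 0, 0, 0],
  [0, 0, 0, 0, 0, 0],
])

```text
clock: 4.95
position: [0.4327, 0.2377, 0.0743]
ee_rot: [0.673, 3.068, 0.0]
force: [-0.4, -0.9, 4.2]
width: 0.003
```

4.2 N and about 4.7 mm down, so it rang. I'll release, rise and travel to the burger.

Call:
move_arm([
  [0, 0, 0.4, 0, 0, 0],
  [0, 0, 0.8, 0, 0, 0],
  [0, 0, 2, 0, 0, 0],
  [0, 0, 3, 0, 0, 0],
  [0, 0, 3, 0, 0, 0],
  [0, 0, 2.4, 0, 0, 0],
  [2, -2.6, 0, 0, 0, 0],
  [2.3, -3, 0, 0, 0, 0],
])

```text
clock: 5.75
position: [0.4756, 0.1826, 0.1918]
ee_rot: [0.667, 3.069, 0.003]
force: [0.1, 0.6, -0.8]
width: 0.006
```

Call:
move_arm([
  [2.6, -3.6, 0, 0, 0, 0],
  [2.6, -3.6, 0, 0, 0, 0],
  [2.6, -3.6, 0, 0, 0, 0],
  [2.6, -3.6, 0, 0, 0, 0],
  [1.8, -2.4, 0, 0, 0, 0],
  [1, -1.2, 0, 0, 0, 0],
  [0, 0, 0, 0, 0, 0],
  [0, 0, 0, 0, 0, 0],
])

```text
clock: 6.55
position: [0.6068, 0.0031, 0.1901]
ee_rot: [-0.671, -3.068, -0.001]
force: [-0.8, 0.6, -0.6]
width: 0.006
```

Run:
```python
from w import *
s,W=wrist(); print(s['clock'],np.round(s['position'],4),s['force'])
for o in outline_of('wrist','bun_finished'): print(o['p'],o['rect'])
print(proj(W,[[.608,.001,.079],[.608,.001,.041]]))
a=np.linspace(0,6.28,60)
for x,y in((.608,.001),(.604,.001),(.612,.001)):
  q=proj(W,np.c_[x+.0505*np.cos(a),y+.0505*np.sin(a),0*a+.05]); print(x,y,q.min(0),q.max(0))
cv2.imwrite('pics/w2.png',cv2.resize(W['color'],(768,576))[:,:,::-1])
imaging.get_image('top')
print([ (o['p'],o['rect']) for o in outline_of('top','bell')][:5])
```

```text
6.55 [0.6068 0.0031 0.1901] [-0.82502312  0.60893987 -0.57287724]
0.98 [183.7, 120.8, 124.6, 107.6]
[[247.58678942 194.96307335]
 [247.91449092 181.94698444]]
0.608 0.001 [187.66104886 123.95792668] [308.03011527 240.03316594]
0.604 0.001 [185.45360852 119.35251361] [306.23711939 236.22862585]
0.612 0.001 [189.85455565 128.53267473] [309.80975794 243.81107967]
[(0.76, [170.2, 209.4, 23.1, 22.5]), (0.61, [178.0, 250.6, 25.4, 22.0]), (0.56, [128.0, 217.9, 21.7, 24.6]), (0.55, [144.7, 245.0, 23.8, 28.5]), (0.49, [210.6, 209.7, 8.7, 20.6])]
```

View pics/w2.png

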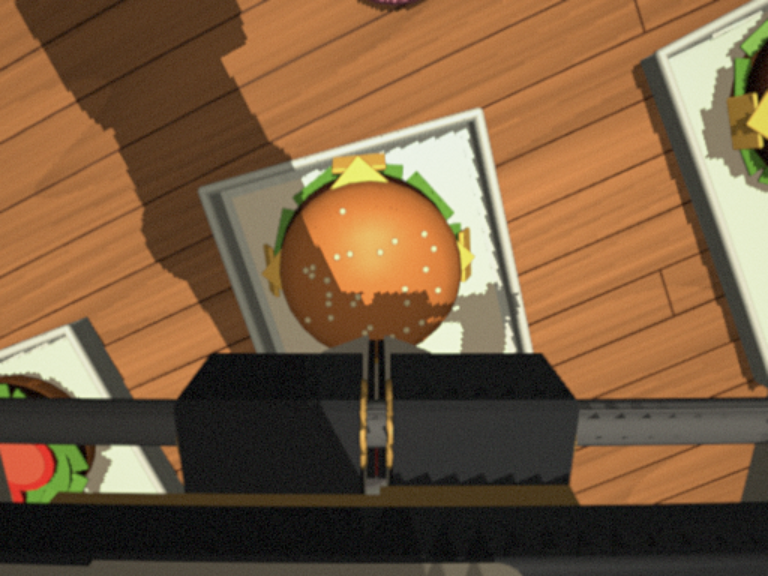

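The wrist view shows the bun centred near (371,265) in the enlarged picture, which gives about (.6035,.002). The top and side fits gave about (.607,.001), so I'll use (.606,.002). The bell is still at the same pixels. Lowering the tips to 3 cm above the bun (TCP z = 0.128).

Call:
move_arm([
  [-0.1, -0.1, -1, 0, 0, 0],
  [0, 0, -1.5, 0, 0, 0],
  [0, 0, -1.5, 0, 0, 0],
  [0, 0, -1.2, 0, 0, 0],
  [0, 0, -0.7, 0, 0, 0],
  [0, 0, -0.3, 0, 0, 0],
  [0, 0, 0, 0, 0, 0],
  [0, 0, 0, 0, 0, 0],
])

```text
clock: 7.55
position: [0.607, 0.0006, 0.1287]
ee_rot: [0.673, 3.068, 0.0]
force: [-0.9, -0.0, 0.3]
width: 0.004
```

Run:
```python
from w import *
s=monitor.observe(); print(s['clock'],np.round(s['position'],4),s['force'])
S=imaging.get_image('side');p=s['position']
print(proj(S,[[p[0],p[1],p[2]-.019],[.606,.002,.079]]))
a=cv2.resize(S['color'][130:220,150:310],(800,450),interpolation=cv2.INTER_CUBIC)
cv2.imwrite('pics/s3.png',a[:,:,::-1])
```

```text
7.55 [6.070e-01 6.000e-04 1.287e-01] [-0.91319704 -0.01418947  0.29303572]
[[265.5897371  171.07640324]
 [265.14784848 178.72298778]]
```

View pics/s3.png

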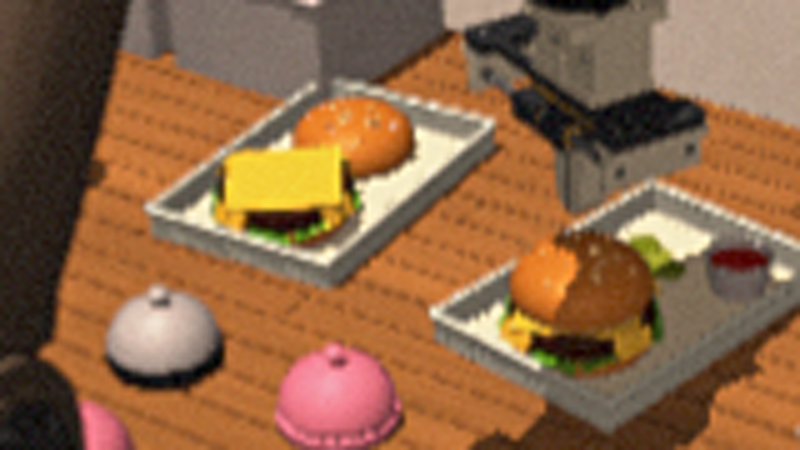

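The fingertips at (583,208) stand centred over the bun, whose top is near (583,240), with a gap of about 3 cm. The bell is upright with its plunger up. Holding here.

Call:
move_arm([
  [0, 0, 0, 0, 0, 0],
  [0, 0, 0, 0, 0, 0],
  [0, 0, 0, 0, 0, 0],
  [0, 0, 0, 0, 0, 0],
  [0, 0, 0, 0, 0, 0],
  [0, 0, 0, 0, 0, 0],
  [0, 0, 0, 0, 0, 0],
  [0, 0, 0, 0, 0, 0],
])

```text
clock: 8.4
position: [0.6066, 0.0006, 0.1282]
ee_rot: [-0.673, -3.069, -0.0]
force: [-0.4, -0.4, -0.4]
width: 0.005
```

Call:
move_arm([
  [0, 0, 0, 0, 0, 0],
  [0, 0, 0, 0, 0, 0],
  [0, 0, 0, 0, 0, 0],
  [0, 0, 0, 0, 0, 0],
  [0, 0, 0, 0, 0, 0],
  [0, 0, 0, 0, 0, 0],
  [0, 0, 0, 0, 0, 0],
  [0, 0, 0, 0, 0, 0],
])

```text
clock: 9.2
position: [0.6066, 0.0006, 0.1282]
ee_rot: [-0.673, -3.069, -0.0]
force: [-0.9, 0.5, -0.6]
width: 0.007
```

Call:
move_arm([
  [0, 0, 0, 0, 0, 0],
  [0, 0, 0, 0, 0, 0],
  [0, 0, 0, 0, 0, 0],
  [0, 0, 0, 0, 0, 0],
  [0, 0, 0, 0, 0, 0],
  [0, 0, 0, 0, 0, 0],
  [0, 0, 0, 0, 0, 0],
  [0, 0, 0, 0, 0, 0],
])

```text
clock: 10.0
position: [0.6066, 0.0007, 0.1282]
ee_rot: [0.673, 3.069, 0.0]
force: [-0.5, 1.3, -0.5]
width: 0.003
```

Call:
move_arm([
  [0, 0, 0, 0, 0, 0],
  [0, 0, 0, 0, 0, 0],
  [0, 0, 0, 0, 0, 0],
  [0, 0, 0, 0, 0, 0],
  [0, 0, 0, 0, 0, 0],
  [0, 0, 0, 0, 0, 0],
  [0, 0, 0, 0, 0, 0],
  [0, 0, 0, 0, 0, 0],
])

```text
clock: 10.8
position: [0.6066, 0.0006, 0.1283]
ee_rot: [0.673, 3.069, 0.0]
force: [0.3, -0.2, 0.1]
width: 0.003
```

Run:
```python
from w import *
s=monitor.observe(); print(s['clock'],np.round(s['position'],4),s['force'])
print(workorder.sign_off())
```

```text
10.8 [6.066e-01 6.000e-04 1.283e-01] [ 0.31128568 -0.18312692  0.14477392]
the job is handed in; nothing more can be done
None
```

I tapped the chrome bell and let it up, then pointed at the finished burger. I held there for just over 3 s and handed the job in at 10.8 s, still pointing.

- **Bell:** I pressed the plunger to about 4.7 mm at 4.2 N, past the 3 mm at which it rings. Afterwards the bell stood in the same place with its plunger up.
- **Burger:** The closed fingertips ended about 30 mm above the middle of the bun. The force reading was near zero, so nothing was being touched.
- **Disagreements:** The camera estimates differed by about 5–6 mm for the plunger and for the bun's middle. A rough figure from the tray's centre put the burger about 10 mm further out; I didn't use it. I worked from in-between values, and the pictures showed the fingertips over the plunger and over the bun.

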